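# Swing in and clamp the lathe's tool rest

### The job

Get the wood lathe ready for turning: with a fingertip, push the long arm of the swung-out tool rest round until it lies parallel to the workpiece held between the centres. Then push the red-knobbed clamp lever round towards the robot until it meets its stop, pointing straight out from the end of the banjo (the white arm that carries the rest), leaving the rest parallel. Only push: do not lift the rest out of its socket, and leave the loose tools and wood lying about where they are.

Things in the scene. Friction and masses are not known exactly. Their poses are not given: they have to be found in the camera images.
- lathe: wood lathe fixed on the table; origin on the table under mid-bed, x away from the robot, y along bed and workpiece (headstock +y, robot's left). Bed 120 mm wide, top at 110 mm. Workpiece: wooden spindle, 44 mm thick, y -178 to 192 mm, axis 235 mm above the table. White headstock y 260 to 440, 320 mm high, 50 mm spindle nose from y 215; tailstock y -245 to -395, 268 mm high
- banjo: fixed white arm across the bed carrying rest and lever; origin on the rest's post axis at bed-top height (110 mm above the table); 50 mm wide and 34 mm thick (top at 144 mm), it runs from 110 mm beyond the post (+x) to 150 mm in front of it (-x, towards the robot). Its yaw differs a little from the lathe's
- tool_rest (a joint): angle of the rest about its upright post, rad: 0 = long arm along the banjo's +y (not quite the lathe's y), growing as the arm swings out towards the robot (-x), anticlockwise from above; range -0.3 to 1.5, starts swung out. Stiff swivel (friction 0.15 N m, 1 to 2 N near the arm's end): stays where left, no stop at parallel
- rest_pivot (a point): point on the post axis at mid-height of the rest's bar, 225 mm above the table; its y axis points along the long arm
- rest_end (a point): middle of the end face of the long arm, 155 mm from the post axis, 225 mm above the table; its y axis points along the long arm. The rest is a dark steel bar 185 mm long, 14 mm thick, 30 mm high (210 to 240 mm above the table), with a bright top edge 3 mm higher; its short end reaches 30 mm past the post
- rest_post (a joint): height by which the rest's 25 mm post is lifted out of its socket, m: 0 = seated; it is held down by its weight alone (about 0.9 kg)
- clamp_lever (a joint): angle of the clamp lever about its upright pin, rad: 0 = pointing along the banjo's -y (robot's right), growing clockwise from above; 1.57 = at its stop, pointing along the banjo's -x, straight out from the banjo's end towards the robot (clamped). About 0.12 N m of friction; stays where it is left
- lever_pivot (a point): point on the lever's upright axis at the height of the rod, 187 mm above the table, 130 mm in front (-x) of the rest's post, at the banjo's end
- lever_ball (a point): centre of the lever's red ball knob, 28 mm across, 92 mm from the lever's axis, 187 mm above the table; a steel rod 11 mm thick runs level from the dark 32 mm hub to it
- gouge: turning gouge lying flat, wooden handle and steel blade, 310 mm long, 30 mm high; loose, to be left alone; origin under its middle
- skew: skew chisel lying flat, dark wooden handle and steel blade, 310 mm long, 30 mm high; loose, to be left alone; origin under its middle
- bowl: turned wooden bowl, 110 mm across, 60 mm high, standing on the table in front of the lathe; loose, to be left alone; origin under its middle
- wax: amber jar of wax with steel cap, 60 mm across, 60 mm high; loose, to be left alone; origin under its middle
- mallet: wooden mallet standing on its head, 72 mm across, 160 mm high; loose, to be left alone; origin under its middle
- blank: square wooden blank lying on the table, 45 x 150 x 45 mm; loose, to be left alone; origin under its middle
- sanding_block: cork sanding block 90 x 50 x 30 mm lying on the lathe bed under the workpiece; loose, to be left alone; origin under its middle

How it is judged:
On the way, in this order (a step that is already met when the one before it is completed fails the run):
1. the tool rest lies parallel to the workpiece, at rest in its socket, while the lever is still unclamped (angle between the y axis of rest_end and the y axis of lathe, either way round below 0.08 rad and value of joint rest_post below 0.004 m and velocity of joint tool_rest between -0.05 and 0.05 rad/s and value of joint clamp_lever below 0.8 rad), for 0.3 s.
2. the clamp lever is at its stop with the rest still parallel (angle between the y axis of rest_end and the y axis of lathe, either way round below 0.08 rad and value of joint clamp_lever above 1.42 rad), for 0.2 s.
At the end, for the whole second after the job is handed in: the rest's arm is within 0.08 rad (4.6 degrees) of parallel to the workpiece, seated within 4 mm in its socket and still, and the clamp lever is at 1.42 rad or more (stop at 1.57) (all of step 2 and value of joint rest_post below 0.004 m and velocity of joint tool_rest between -0.05 and 0.05 rad/s); the robot touches nothing.
It fails at once if the lever is swung towards its stop (past 1.0 rad) while the rest is more than 0.12 rad off parallel (value of joint clamp_lever above 1 rad and angle between the y axis of rest_end and the y axis of lathe, either way round above 0.12 rad).
It fails at once if the rest is lifted more than 8 mm in its socket (value of joint rest_post above 0.008 m).
It fails at once if a loose thing is lifted, carried or shoved more than 25 mm (distance of any of gouge, skew, bowl, wax, mallet, blank, sanding_block from where it was at the start of the episode above 0.025 m).
It also fails if it takes over 53 s, if anything falls off the work surface, if the arm or the gripper's body presses on something with over 40 N, if the wrist force passes 120 N, or if a joint passes its speed limit or range.

### The arm

A 6-joint arm with a two-finger parallel gripper is mounted at the origin on the work surface. World frame = base frame: x ahead of the robot, y to its left, z up, the work surface at z = 0. Lengths are in m, angles in rad, forces in N, time in s.
With the tool pointing down it reaches from about 0.275 to 0.75 m from the base axis. Payload 10.2 kg.
Tool frame: the origin (TCP) lies at the very end of the fingers, on their centre line; the grasp point (between the pads) lies 19 mm behind it; z points along the fingers, y is the line along which they close (so a half turn about z gives the same grasp; the last joint's range is limited). The gripper opens to 88 mm and grips with 3 to 60 N. Pads are 18 mm wide; open, the fingers measure 123 mm over their backs; the gripper's body (75 mm by 187 mm) begins 45 mm behind the grasp point.
Start: joints at [-1.443, 0.313, 1.498, -0, 1.331, -0.223], TCP at [0.18, -0.493, 0.239] pointing down, gripper open.
Joint ranges: [-2.94, 2.94], [-0.97, 2.17], [0.19, 2.56], [-1.23, 4.37], [0.02, 3.11], [-2.88, 2.88]. Speed limits (rad/s): [2.39, 2.39, 3.01, 3.14, 3.14, 3.14].

### API

Orientations are given as a 3x3 rotation matrix whose columns are the frame's x, y, z axes.
In Python, from station import env gives the robot as it stands.
- The arm moves only by the shell command python3 -m crank 'ROWS' [FORCE]. ROWS is JSON, a list of rows, each an object with "rot": the turn, a rotation vector about the tool's x, y, z in rad, a list of three; "xyz": the shift along the tool's x, y, z in m, a list of three; "fingers": the opening, from 0 (shut) to 1 (fully open). A call has 1 to 5 rows; each row is the pose to reach, as a shift and turn from the pose commanded when the call began, along the tool's axes at that moment; what a row does not reach only later rows make up. A row lasts 1/12 s, in which the tool goes at most 41.7 mm and 7.16 degrees, less where a joint would pass 70% of its speed; a pose out of reach is approached as far as the arm can. A call with a gripper value outside its range is refused whole. The fingers move at their own pace and stop on an object; FORCE is the grip in N (left out, the last holds). Time passes only in rows, so rows that repeat a pose let the fingers close. It gives the time, the measured TCP pose, the force, the opening and the grip force at its end, in the units of the state.
- env.get_state(): the state, without advancing time (a new reading comes with each control period).
- env.grab_frame(name): name is "side" or "top" or "wrist"; returns a dict with "image" (384x512x3 uint8, red, green, blue), "intrinsics" (3x3 intrinsics, pixels), "view" (4x4, takes a point from world to camera coordinates); the wrist camera has in their place "mount" (4x4, takes a point from camera to tool coordinates, whose origin is the TCP and whose axes are the flange's). Camera axes: x right, y up, looking along -z (the intrinsics and any distortion apply to the point x, -y, -z); pixel columns grow to the right and rows downward; lengths in m; the calibration is good to about 2 mm. A picture is of the moment at which its call begins: read the wrist's pose just before it. There is no depth.
- env.finish_job(): hands the job in; it is judged then, once.
Trained networks look in a picture, given as the dict that the camera call returned (one of the last four; its "shot" number tells which), for a name from the list of things; names that differ only in an ending like _2 or _b are one class to them, and where a whole thing is asked for, a point or a joint stands for the part that bears it (a point fixed in the world has none). Each returns a list of dicts, best first, with "p" (0 to 1); they miss things now and then, are a little off and sometimes report something else, mostly with a low value. They report only what shows in the picture. A call takes as long as a camera call.
- env.find_in(picture, thing): "bbox" ([left, top, right, bottom] in pixels, round what is visible of it).
- env.cut_out(picture, thing): "pixels" (384x512 bool, what is visible of it) and "bbox" ([left, top, right, bottom] in pixels, round what is visible of it).
- env.pinpoint(picture, thing): "point" ([row, column] in pixels: a listed point, or the origin of a listed thing).
The state is a dict: "t": time; "q": joint angles; "joint_vel": joint speeds; "effort": joint torques, N m; "ee_pos": TCP position; "tcp_rot": TCP orientation; "ft_force": force on the tool from outside, world axes, zero at the start; "wrist_torque": the same for the moment, N m; "finger_gap": opening from 0.0 (shut) to 1.0 (fully open); "finger_force": force on a finger pad.
Only numpy, scipy, OpenCV 4.12 (cv2) and the standard library are available. Lean on these libraries where they do the work, as an engineer would, in place of code of your own. Each camera call takes 0.05 s, during which the arm holds its last target. There are 200 camera calls.

## Working session

There is one attempt and no reset: what is moved stays moved. The work goes in short steps, Python scripts to look and compute and a shell command to move; the robot and the scene stay as the last step left them, time stands still between calls to the robot, and variables do not carry over. Pictures are saved under pics/ and viewed, at most 10 in all, crops included, and the job is handed in when it is done.

```bash
mkdir -p pics; cat > h.py <<'E'
import numpy as np, cv2
from station import env
def ray(f,px):
    K=np.array(f["intrinsics"]);V=np.array(f["view"]);r,c=px
    d=np.linalg.inv(K)@[c,r,1]; d=np.array([d[0],-d[1],-d[2]])
    R=V[:3,:3];return -R.T@V[:3,3],R.T@d
def atz(f,px,z):
    o,d=ray(f,px);return o+d*(z-o[2])/d[2]
def proj(f,p):
    K=np.array(f["intrinsics"]);V=np.array(f["view"]);c=V[:3,:3]@p+V[:3,3];u=K@[c[0],-c[1],-c[2]];return u[:2]/u[2]
E
python3 - <<'E'
from h import *
print({k:np.round(v,3).tolist() if not isinstance(v,dict) else v for k,v in env.get_state().items()})
Z=dict(rest_pivot=.225,rest_end=.225,lever_pivot=.187,lever_ball=.187,lathe=0,banjo=.11,bowl=0,wax=0,mallet=0,gouge=0,skew=0,blank=0)
for n in("top","side"):
    f=env.grab_frame(n);cv2.imwrite(f"pics/{n}0.png",f["image"][:,:,::-1])
    print(n,[k for k in f], "cam",np.round(ray(f,(0,0))[0],3))
    for t,z in Z.items():
        r=env.pinpoint(f,t)
        for x in r[:2]: print(t,round(x["p"],2),np.round(x["point"]),np.round(atz(f,x["point"],z),3))
E
```

```text
{'t': 0.0, 'q': [-1.443, 0.313, 1.498, 0.0, 1.331, -0.223], 'joint_vel': [0.001, -0.0, 0.001, -0.001, -0.002, 0.001], 'effort': [0.001, -40.222, -25.227, 0.07, 0.035, -0.0], 'ee_pos': [0.18, -0.493, 0.238], 'tcp_rot': [[0.939, 0.344, -0.0], [0.344, -0.939, 0.001], [0.0, -0.001, -1.0]], 'ft_force': [-0.726, -0.161, 0.514], 'wrist_torque': [0.052, -0.012, 0.037], 'finger_force': 0.0, 'finger_gap': 1.004}
top ['image', 'intrinsics', 'view', 'shot'] cam [ 0.35  -0.088  1.291]
rest_pivot 0.75 [145. 262.] [ 0.679 -0.074  0.225]
rest_end 0.93 [196. 237.] [ 0.536 -0.001  0.225]
rest_end 0.27 [232. 229.] [0.436 0.022 0.225]
lever_pivot 0.82 [195. 266.] [ 0.541 -0.083  0.187]
lever_ball 0.69 [190. 299.] [ 0.554 -0.176  0.187]
lathe 0.63 [154. 250.] [ 0.718 -0.031  0.   ]
banjo 0.65 [158. 263.] [ 0.672 -0.076  0.11 ]
bowl 0.87 [233. 232.] [0.449 0.035 0.   ]
wax 0.72 [152. 250.] [ 0.725 -0.031  0.   ]
wax 0.55 [215. 187.] [0.515 0.184 0.   ]
mallet 0.94 [227. 340.] [ 0.459 -0.322  0.   ]
gouge 0.92 [269. 131.] [0.341 0.368 0.   ]
gouge 0.72 [158. 263.] [ 0.703 -0.075  0.   ]
skew 0.71 [261. 381
[... 233 characters left out ...]
225]
rest_end 0.63 [186. 250.] [ 0.545 -0.022  0.225]
lever_pivot 0.52 [187. 260.] [ 0.537 -0.074  0.187]
lever_pivot 0.16 [310. 233.] [0.431 0.336 0.187]
lever_ball 0.7 [167. 269.] [ 0.55  -0.173  0.187]
lever_ball 0.66 [183. 263.] [ 0.539 -0.096  0.187]
lathe 0.67 [230. 192.] [ 0.739 -0.034 -0.   ]
banjo 0.74 [277. 271.] [0.419 0.152 0.11 ]
banjo 0.58 [198. 218.] [ 0.667 -0.076  0.11 ]
bowl 0.8 [279. 269.] [ 0.454  0.064 -0.   ]
bowl 0.37 [225. 303.] [ 0.439 -0.182  0.   ]
wax 0.94 [309. 234.] [0.5   0.192 0.   ]
mallet 0.77 [196. 314.] [ 0.452 -0.334  0.   ]
skew 0.75 [182. 350.] [ 0.363 -0.459  0.   ]
blank 0.61 [224. 301.] [ 0.446 -0.184  0.   ]
blank 0.3 [276. 268.] [0.461 0.055 0.   ]
```

View pics/top0.png

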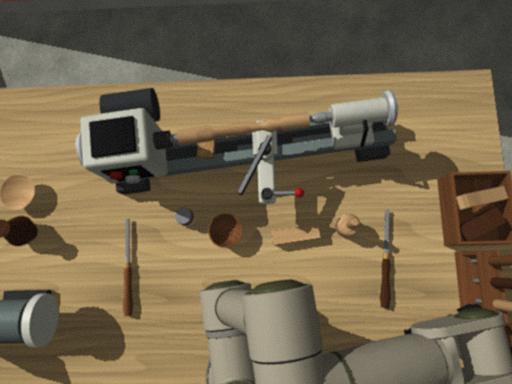

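View pics/side0.png

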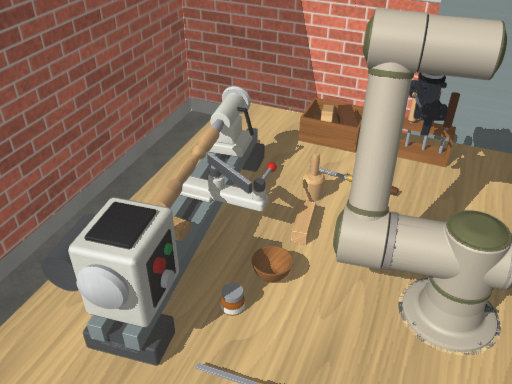

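Both views agree to about 1 cm: pivot ≈ (0.68, -0.078), rest end ≈ (0.54, -0.01), with the red knob to the right of the banjo's end (top view, row 192, col 299). Next I measure the lathe's yaw from the straight edges.

```bash
python3 - <<'E'
from h import *
f=env.grab_frame("top");im=f["image"]
g=cv2.cvtColor(im,cv2.COLOR_RGB2GRAY)
L=cv2.createLineSegmentDetector().detect(g)[0][:,0]
for l in L:
    a,b=l[:2],l[2:]
    if np.hypot(*(a-b))<22 or max(a[1],b[1])>215 or min(a[1],b[1])<85 or min(a[0],b[0])<80 or max(a[0],b[0])>400: continue
    if a[0]<b[0]: a,b=b,a
    o=[]
    for z in(.11,.235):
        p,q=atz(f,a[::-1],z),atz(f,b[::-1],z);d=q-p;o.append((np.round(p[:2],3).tolist(),round(float(np.degrees(np.arctan2(-d[0],d[1]))),1)))
    print(a.round(),b.round(),o)
c=cv2.resize(im[85:215,140:340],None,fx=4,fy=4,interpolation=cv2.INTER_CUBIC)
cv2.imwrite("pics/c1.png",c[:,:,::-1])
E
```

```text
[ 91. 156.] [ 88. 122.] [([0.698, 0.47], -83.5), ([0.661, 0.411], -83.5)]
[132. 115.] [ 89. 121.] [([0.828, 0.341], 6.3), ([0.778, 0.296], 6.3)]
[142. 107.] [ 81. 116.] [([0.855, 0.31], 7.0), ([0.802, 0.267], 7.0)]
[138. 152.] [ 97. 158.] [([0.705, 0.319], 6.0), ([0.667, 0.276], 6.0)]
[161. 119.] [155.  88.] [([0.811, 0.247], -78.2), ([0.762, 0.212], -78.2)]
[258. 201.] [257. 177.] [([0.538, -0.056], -90.7), ([0.518, -0.059], -90.7)]
[141. 203.] [116. 191.] [([0.543, 0.305], -25.9), ([0.522, 0.264], -25.9)]
[138. 152.] [135. 119.] [([0.705, 0.318], -83.5), ([0.667, 0.275], -83.5)]
[273. 189.] [272. 156.] [([0.572, -0.104], -90.5), ([0.548, -0.102], -90.5)]
[152.  87.] [101.  94.] [([0.922, 0.278], 6.0), ([0.862, 0.24], 6.0)]
[259. 156.] [240. 193.] [([0.68, -0.065], 62.0), ([0.645, -0.067], 62.0)]
[250. 149.] [225. 152.] [([0.704, -0.035], 5.3), ([0.666, -0.04], 5.3)]
[147. 160.] [ 83. 167.] [([0.676, 0.29], 3.7), ([0.642, 0.25], 3.7)]
[256. 155.] [237. 190.] [([0.682, -0.054], 61.1), ([0.647, -0.058], 61.1)]
[146. 157.] [142. 108.] [([0.687, 0.292], -84.2), ([0.652, 0.252], -84.2)]

[... 828 characters left out ...]
[([0.69, -0.352], 6.1), ([0.654, -0.324], 6.1)]
[359. 145.] [335. 147.] [([0.703, -0.375], 3.1), ([0.665, -0.345], 3.1)]
[196. 156.] [168. 160.] [([0.685, 0.136], 6.5), ([0.65, 0.112], 6.5)]
[203.  89.] [171.  89.] [([0.908, 0.111], -2.3), ([0.849, 0.09], -2.3)]
[292. 213.] [269. 214.] [([0.498, -0.159], 2.7), ([0.482, -0.151], 2.7)]
[282.  93.] [229.  95.] [([0.884, -0.142], 0.2), ([0.828, -0.136], 0.2)]
[388.  86.] [362.  86.] [([0.897, -0.48], -1.8), ([0.839, -0.439], -1.8)]
[313.  99.] [263. 102.] [([0.86, -0.241], 1.3), ([0.806, -0.225], 1.3)]
[217. 103.] [176. 103.] [([0.861, 0.067], -1.3), ([0.807, 0.051], -1.3)]
[222. 107.] [196. 106.] [([0.843, 0.051], -5.8), ([0.791, 0.036], -5.8)]
```

View pics/c1.png

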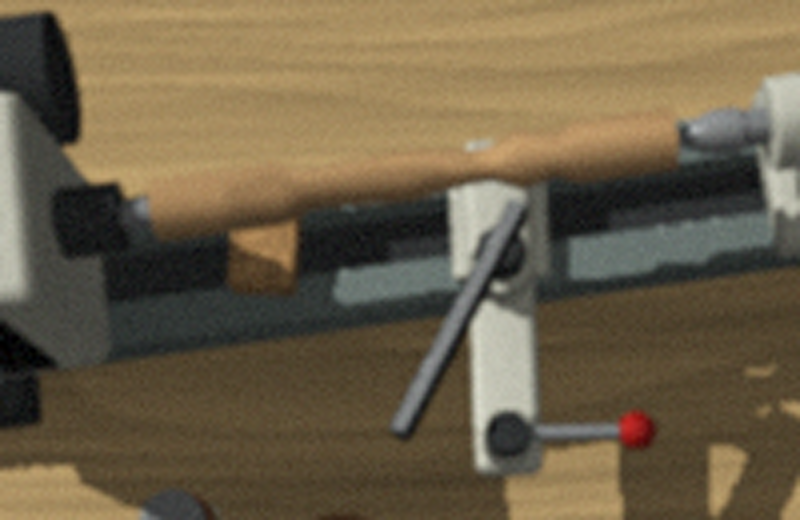

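```bash
python3 -m crank '[{"rot":[0,0,0.12],"xyz":[0,0,-0.04],"fingers":0},{"rot":[0,0,0.245],"xyz":[0,0,-0.08],"fingers":0},{"rot":[0,0,0.245],"xyz":[0,0,-0.08],"fingers":0}]' && 
python3 -m crank '[{"rot":[0,0,0],"xyz":[0.03,-0.026,0],"fingers":0},{"rot":[0,0,0],"xyz":[0.06,-0.052,0],"fingers":0},{"rot":[0,0,0],"xyz":[0.09,-0.078,0],"fingers":0},{"rot":[0,0,0],"xyz":[0.118,-0.104,0],"fingers":0},{"rot":[0,0,0],"xyz":[0.144,-0.127,0],"fingers":0}]' &&
python3 -m crank '[{"rot":[0,0,0],"xyz":[0.03,-0.026,0],"fingers":0},{"rot":[0,0,0],"xyz":[0.06,-0.052,0],"fingers":0},{"rot":[0,0,0],"xyz":[0.09,-0.078,0],"fingers":0},{"rot":[0,0,0],"xyz":[0.118,-0.104,0],"fingers":0},{"rot":[0,0,0],"xyz":[0.144,-0.127,0],"fingers":0}]' && python3 -m crank '[{"rot":[0,0,0],"xyz":[0.03,-0.026,0],"fingers":0},{"rot":[0,0,0],"xyz":[0.06,-0.052,0],"fingers":0},{"rot":[0,0,0],"xyz":[0.09,-0.078,0],"fingers":0},{"rot":[0,0,0],"xyz":[0.118,-0.104,0],"fingers":0},{"rot":[0,0,0],"xyz":[0.144,-0.127,0],"fingers":0}]'
python3 - <<'E'
from h import *
s=env.get_state();print(s["t"],np.round(s["ee_pos"],3),np.round(s["tcp_rot"],3).tolist())
f=env.grab_frame("wrist");cv2.imwrite("pics/w1.png",f["image"][:,:,::-1])
M=np.array(f["mount"]);print(f.keys())
T=np.eye(4);T[:3,:3]=s["tcp_rot"];T[:3,3]=s["ee_pos"];f["view"]=np.linalg.inv(T@M)
K=f.get("intrinsics");print(M.round(3),K)
np.savez("w1.npz",V=f["view"])
if K is not None:
  for t,z in dict(rest_pivot=.225,rest_end=.225,lever_pivot=.187,lever_ball=.187).items():
    for x in env.pinpoint(f,t)[:1]: print(t,round(x["p"],2),np.round(x["point"]),np.round(atz(f,x["point"],z),3))
E
```

```text
t: 1.6
ee_pos: [0.1807, -0.4946, 0.3259]
tcp_rot: [[0.995, 0.1, 0.002], [0.1, -0.995, -0.012], [0.0, 0.012, -1.0]]
ft_force: [0.7, -0.1, 0.4]
finger_gap: 0.795
finger_force: 0.0
t: 2.02
ee_pos: [0.3112, -0.3497, 0.3188]
tcp_rot: [[0.994, 0.106, 0.0], [0.106, -0.994, -0.0], [0.0, 0.0, -1.0]]
ft_force: [0.1, -0.0, -0.7]
finger_gap: 0.413
finger_force: 0.0
t: 2.43
ee_pos: [0.4411, -0.208, 0.3188]
tcp_rot: [[0.994, 0.107, 0.001], [0.107, -0.994, -0.0], [0.001, 0.0, -1.0]]
ft_force: [0.6, -0.6, -0.2]
finger_gap: 0.043
finger_force: 0.0
t: 2.85
ee_pos: [0.5709, -0.0664, 0.3186]
tcp_rot: [[0.994, 0.107, 0.0], [0.107, -0.994, 0.0], [0.0, -0.0, -1.0]]
ft_force: [0.5, -0.7, 0.1]
finger_gap: 0.004
finger_force: 0.0
2.85 [ 0.571 -0.066  0.319] [[0.994, 0.107, 0.0], [0.107, -0.994, 0.0], [0.0, -0.0, -1.0]]
dict_keys(['image', 'intrinsics', 'mount', 'shot'])
[[-0.001  0.955  0.298  0.078]
 [ 1.     0.001 -0.     0.   ]
 [-0.     0.298 -0.955 -0.145]
 [ 0.     0.     0.     1.   ]] [[304.31790805   0.         257.01308713]
 [  0.         304.31790805 187.53348413]
 [  0.           0.           1.        ]]
rest_pivot 0.7 [ 58. 296.] [ 0.676 -0.084  0.225]
rest_end 0.96 [216. 185.] [ 0.543 -0.008  0.225]
lever_pivot 0.7 [203. 276.] [ 0.549 -0.087  0.187]
lever_ball 0.86 [215. 364.] [ 0.546 -0.175  0.187]
```

View pics/w1.png

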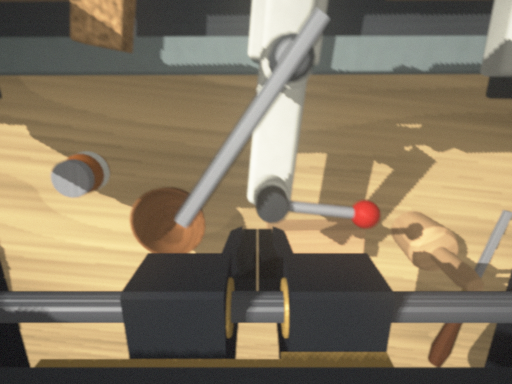

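The wrist view confirms the layout: rest end at (216,185), hub at (203,276), and the finger clear of the bar on its right side. I descend and push most of the way, then measure.

```bash
python3 -m crank '[{"rot":[0,0,0],"xyz":[0,0.012,0.02],"fingers":0},{"rot":[0,0,0],"xyz":[0,0.012,0.05],"fingers":0},{"rot":[0,0,0],"xyz":[0,0.012,0.075],"fingers":0},{"rot":[0,0,0],"xyz":[0,0.012,0.096],"fingers":0},{"rot":[0,0,0],"xyz":[0,0.012,0.096],"fingers":0}]' && python3 -m crank '[{"rot":[0,0,0],"xyz":[0.007,-0.008,0],"fingers":0},{"rot":[0,0,0],"xyz":[0.014,-0.016,0],"fingers":0},{"rot":[0,0,0],"xyz":[0.021,-0.024,0],"fingers":0},{"rot":[0,0,0],"xyz":[0.028,-0.032,0],"fingers":0},{"rot":[0,0,0],"xyz":[0.035,-0.04,0],"fingers":0}]' && python3 -m crank '[{"rot":[0,0,0],"xyz":[0.007,-0.008,0],"fingers":0},{"rot":[0,0,0],"xyz":[0.014,-0.016,0],"fingers":0},{"rot":[0,0,0],"xyz":[0.021,-0.024,0],"fingers":0},{"rot":[0,0,0],"xyz":[0.028,-0.032,0],"fingers":0},{"rot":[0,0,0],"xyz":[0.035,-0.04,0],"fingers":0}]'
cat > look.py <<'E'
from h import *
import sys
def wr():
    s=env.get_state();f=env.grab_frame("wrist")
    T=np.eye(4);T[:3,:3]=s["tcp_rot"];T[:3,3]=s["ee_pos"];f["view"]=np.linalg.inv(T@np.array(f["mount"]));return f
s=env.get_state();print(round(s["t"],2),np.round(s["ee_pos"],4))
for n in("wrist","top","side"):
    f=wr() if n=="wrist" else env.grab_frame(n)
    cv2.imwrite(f"pics/{n}_{sys.argv[1]}.png",f["image"][:,:,::-1])
    print(n)
    for t,z in dict(rest_pivot=.225,rest_end=.225,lever_pivot=.187,lever_ball=.187).items():
        for x in env.pinpoint(f,t)[:1]: print(" ",t,round(x["p"],2),np.round(x["point"]),np.round(atz(f,x["point"],z),3))
    c=env.cut_out(f,"tool_rest")[:1]
    if c:
        m=c[0]["pixels"].astype(np.uint8);print("  mask",c[0]["p"],m.sum(),c[0]["bbox"])
        g=cv2.cvtColor(f["image"],cv2.COLOR_RGB2GRAY)
        near=cv2.dilate(m,np.ones((7,7)))
        for l in cv2.createLineSegmentDetector().detect(g)[0][:,0]:
            a,b=l[:2],l[2:];h=(a+b)/2
            if np.hypot(*(a-b))<25 or not near[int(h[1]),int(h[0])]: continue
            p,q=atz(f,a[::-1],.241),atz(f,b[::-1],.241);d=q-p;d*=np.sign(d[1])
            print("  line",a.round(),b.round(),np.round(np.degrees(np.arctan2(-d[0],d[1])),1),"len",np.round(np.linalg.norm(d),3))
E
python3 look.py a
```

```text
t: 3.52
ee_pos: [0.5689, -0.0813, 0.219]
tcp_rot: [[0.995, 0.104, -0.007], [0.104, -0.995, 0.002], [-0.006, -0.003, -1.0]]
ft_force: [-0.5, 0.1, -0.2]
finger_gap: 0.006
finger_force: 0.0
t: 3.93
ee_pos: [0.6027, -0.0361, 0.2238]
tcp_rot: [[0.994, 0.106, 0.002], [0.106, -0.994, -0.001], [0.002, 0.001, -1.0]]
ft_force: [-1.3, -2.6, 0.3]
finger_gap: 0.006
finger_force: 1.2
t: 4.35
ee_pos: [0.6327, 0.0075, 0.2225]
tcp_rot: [[0.994, 0.106, -0.0], [0.106, -0.994, 0.0], [-0.0, -0.0, -1.0]]
ft_force: [-1.1, -0.9, -0.3]
finger_gap: 0.003
finger_force: 0.8
4.35 [0.6327 0.0075 0.2225]
wrist
  rest_pivot 0.97 [188. 450.] [ 0.676 -0.084  0.225]
  rest_end 0.59 [226. 144.] [0.64  0.066 0.225]
  lever_ball 0.57 [348. 486.] [ 0.548 -0.174  0.187]
  mask 0.85 18283 [128.6, 139.6, 512.0, 250.5]
  line [357. 178.] [383. 174.] 14.9 len 0.011
  line [185. 245.] [311. 228.] 14.2 len 0.058
  line [237. 194.] [347. 179.] 14.1 len 0.048
  line [415. 170.] [457. 165.] 14.0 len 0.017
  line [427. 140.] [454. 149.] -11.4 len 0.012
  line [511. 180.] [129. 231.] 14.2 len 0.17
  line [391. 151.] [416. 139.] 34.7 len 0.011
  line [136. 251.] [167. 250.] 8.3 len 0.015
  line [435. 155.] [413. 166.] 35.6 len 0.01
  line [326. 226.] [511. 202.] 14.1 len 0.082
  line [153. 205.] [237. 194.] 14.2 len 0.038
  line [132. 225.] [152. 205.] 49.9 len 0.014
top
  rest_pivot 0.43 [142. 265.] [ 0.686 -0.085  0.225]
  rest_end 0.43 [191. 299.] [ 0.543 -0.173  0.225]
  lever_pivot 0.17 [142. 207.] [0.705 0.088 0.187]
  lever_ball 0.66 [190. 300.] [ 0.554 -0.18   0.187]
  mask 0.47 44 [271.9, 140.5, 277.3, 151.7]
side
  rest_end 0.67 [196. 200.] [0.643 0.065 0.225]
  lever_pivot 0.69 [187. 262.] [ 0.534 -0.077  0.187]
  lever_ball 0.74 [166. 268.] [ 0.556 -0.18   0.187]
  mask 0.43 306 [173.5, 217.2, 190.6, 240.7]
```

```bash
python3 -m crank '[{"rot":[0,0,0],"xyz":[0.004,0,0],"fingers":0},{"rot":[0,0,0],"xyz":[0.008,0,0],"fingers":0},{"rot":[0,0,0],"xyz":[0.012,0,0],"fingers":0},{"rot":[0,0,0],"xyz":[0.0145,0,0],"fingers":0},{"rot":[0,0,0],"xyz":[0.0145,0,0],"fingers":0}]'; python3 look.py b
```

```text
t: 5.67
ee_pos: [0.6472, 0.008, 0.2225]
tcp_rot: [[0.994, 0.106, 0.0], [0.106, -0.994, -0.0], [0.0, 0.0, -1.0]]
ft_force: [-0.6, -0.4, -0.5]
finger_gap: 0.002
finger_force: 0.0
5.67 [0.6472 0.008  0.2225]
wrist
  rest_pivot 0.87 [213. 439.] [ 0.677 -0.082  0.225]
  rest_end 0.92 [218. 138.] [0.658 0.07  0.225]
  lever_ball 0.91 [362. 482.] [ 0.549 -0.174  0.187]
top
  rest_pivot 0.48 [145. 262.] [ 0.678 -0.076  0.225]
  lever_pivot 0.76 [193. 268.] [ 0.548 -0.089  0.187]
  mask 0.68 71 [252.2, 144.1, 279.6, 152.0]
side
  rest_pivot 0.61 [163. 213.] [ 0.68  -0.078  0.225]
  rest_end 0.56 [193. 192.] [0.666 0.065 0.225]
  lever_pivot 0.68 [189. 258.] [ 0.54  -0.066  0.187]
  lever_ball 0.63 [166. 269.] [ 0.554 -0.178  0.187]
  mask 0.57 194 [190.4, 170.4, 224.0, 198.4]
```

View pics/wrist_b.png

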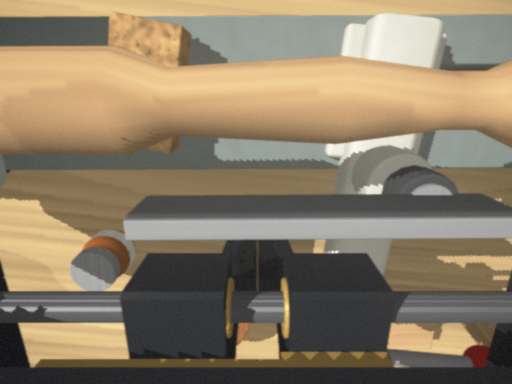

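The wrist picture shows the bar (rows ~195–237) level with the bed edge (row ~169), so the rest is parallel. I back off, rise and go round to the far side of the lever.

```bash
python3 -m crank '[{"rot":[0,0,0],"xyz":[-0.015,0,0],"fingers":0},{"rot":[0,0,0],"xyz":[-0.035,0,0],"fingers":0},{"rot":[0,0,0],"xyz":[-0.035,0,-0.035],"fingers":0},{"rot":[0,0,0],"xyz":[-0.035,0,-0.07],"fingers":0},{"rot":[0,0,0],"xyz":[-0.035,0,-0.09],"fingers":0}]' && python3 -m crank '[{"rot":[0,0,0],"xyz":[-0.01,0.033,0],"fingers":0},{"rot":[0,0,0],"xyz":[-0.02,0.066,0],"fingers":0},{"rot":[0,0,0],"xyz":[-0.03,0.099,0],"fingers":0},{"rot":[0,0,0],"xyz":[-0.043,0.132,0],"fingers":0},{"rot":[0,0,0],"xyz":[-0.053,0.165,0],"fingers":0}]'; python3 look.py c
```

```text
t: 6.98
ee_pos: [0.6118, 0.0043, 0.3166]
tcp_rot: [[0.994, 0.106, 0.004], [0.106, -0.994, -0.001], [0.004, 0.001, -1.0]]
ft_force: [0.8, -0.1, 0.8]
finger_gap: 0.005
finger_force: 0.0
t: 7.4
ee_pos: [0.5757, -0.1668, 0.3129]
tcp_rot: [[0.994, 0.106, 0.0], [0.106, -0.994, -0.0], [0.0, 0.0, -1.0]]
ft_force: [0.1, -0.2, -0.1]
finger_gap: 0.009
finger_force: 0.0
7.4 [ 0.5757 -0.1668  0.3129]
wrist
  rest_pivot 0.65 [ 47. 155.] [ 0.677 -0.085  0.225]
  lever_pivot 0.71 [199. 171.] [ 0.549 -0.088  0.187]
  mask 0.88 6004 [0.0, 22.9, 197.6, 77.9]
  line [152.  24.] [180.  27.] 1.3 len 0.018
  line [179.  28.] [202.  39.] -18.9 len 0.016
  line [143.  30.] [67. 30.] 6.3 len 0.049
  line [49. 36.] [ 9. 36.] 6.4 len 0.026
  line [ 1. 53.] [193.  51.] 6.4 len 0.126
  line [187.  35.] [71. 37.] 6.7 len 0.075
  line [173.  59.] [147.  59.] 5.6 len 0.017
  line [143.  60.] [ 1. 61.] 6.3 len 0.094
  line [71. 33.] [141.  33.] 6.0 len 0.045
top
  rest_pivot 0.83 [144. 265.] [ 0.682 -0.084  0.225]
  mask 0.81 400 [212.8, 140.1, 269.1, 157.8]
  line [258. 150.] [213. 157.] 7.1 len 0.127
  line [250. 143.] [214. 149.] 6.6 len 0.102
side
  rest_pivot 0.8 [162. 214.] [ 0.682 -0.087  0.225]
  lever_pivot 0.51 [186. 264.] [ 0.531 -0.085  0.187]
  lever_ball 0.56 [167. 272.] [ 0.544 -0.178  0.187]
```

View pics/wrist_c.png

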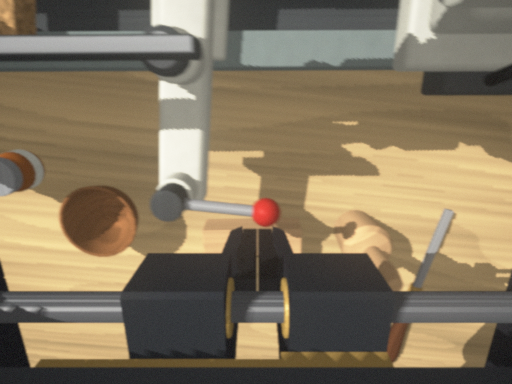

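```bash
python3 -m crank '[{"rot":[0,0,0],"xyz":[0.01,-0.01,0.02],"fingers":0},{"rot":[0,0,0],"xyz":[0.01,-0.01,0.06],"fingers":0},{"rot":[0,0,0],"xyz":[0.01,-0.01,0.1],"fingers":0},{"rot":[0,0,0],"xyz":[0.01,-0.01,0.131],"fingers":0},{"rot":[0,0,0],"xyz":[0.01,-0.01,0.131],"fingers":0}]' && python3 -m crank '[{"rot":[0,0,0],"xyz":[-0.014,-0.002,0],"fingers":0},{"rot":[0,0,0],"xyz":[-0.028,-0.004,0],"fingers":0},{"rot":[0,0,0],"xyz":[-0.042,-0.007,0],"fingers":0},{"rot":[0,0,0],"xyz":[-0.056,-0.01,0],"fingers":0},{"rot":[0,0,0],"xyz":[-0.07,-0.013,0],"fingers":0}]' && python3 look.py d
```

```text
t: 8.72
ee_pos: [0.583, -0.1533, 0.1755]
tcp_rot: [[0.994, 0.105, -0.01], [0.106, -0.994, 0.005], [-0.01, -0.006, -1.0]]
ft_force: [-0.9, 0.6, -0.9]
finger_gap: 0.002
finger_force: 0.0
t: 9.13
ee_pos: [0.5153, -0.1493, 0.1844]
tcp_rot: [[0.994, 0.105, 0.005], [0.105, -0.994, -0.002], [0.005, 0.003, -1.0]]
ft_force: [5.0, -0.2, 0.7]
finger_gap: 0.005
finger_force: 1.5
9.13 [ 0.5153 -0.1493  0.1844]
wrist
  lever_pivot 0.65 [179. 129.] [ 0.547 -0.084  0.187]
top
  rest_pivot 0.93 [145. 263.] [ 0.678 -0.077  0.225]
  rest_end 0.58 [155. 211.] [0.655 0.07  0.225]
  lever_pivot 0.55 [214. 186.] [0.495 0.149 0.187]
  lever_ball 0.49 [212. 290.] [ 0.49  -0.148  0.187]
  mask 0.71 492 [213.7, 142.9, 277.3, 156.6]
  line [258. 150.] [224. 155.] 7.2 len 0.095
  line [230. 150.] [257. 146.] 7.4 len 0.077
  line [250. 143.] [214. 149.] 6.7 len 0.102
side
  rest_pivot 0.65 [161. 213.] [ 0.684 -0.087  0.225]
  rest_end 0.79 [194. 194.] [0.661 0.068 0.225]
  lever_pivot 0.84 [182. 264.] [ 0.538 -0.099  0.187]
  lever_ball 0.55 [178. 288.] [ 0.482 -0.142  0.187]
  mask 0.73 509 [193.1, 157.8, 224.4, 195.0]
  line [213. 174.] [197. 197.] 4.7 len 0.104
  line [214. 154.] [200. 175.] 6.3 len 0.106
```

View pics/side_d.png

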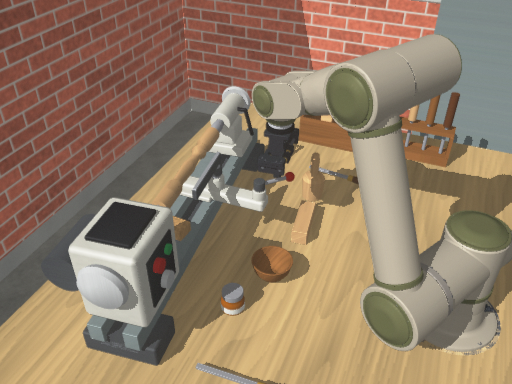

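The knob has swung to about (178,288) in the side view, roughly 46° round. I continue to the stop.

```bash
python3 -m crank '[{"rot":[0,0,0],"xyz":[-0.01,-0.008,0],"fingers":0},{"rot":[0,0,0],"xyz":[-0.018,-0.016,0],"fingers":0},{"rot":[0,0,0],"xyz":[-0.024,-0.024,0],"fingers":0},{"rot":[0,0,0],"xyz":[-0.028,-0.032,0],"fingers":0},{"rot":[0,0,0],"xyz":[-0.031,-0.04,0],"fingers":0}]' && python3 look.py e
```

```text
t: 10.45
ee_pos: [0.479, -0.1119, 0.1818]
tcp_rot: [[0.994, 0.105, 0.0], [0.105, -0.994, -0.0], [0.0, 0.0, -1.0]]
ft_force: [2.1, -2.5, 0.4]
finger_gap: 0.001
finger_force: 1.4
10.45 [ 0.479  -0.1119  0.1818]
wrist
  lever_pivot 0.62 [110. 213.] [ 0.547 -0.085  0.187]
  lever_ball 0.49 [208. 303.] [ 0.505 -0.132  0.187]
top
  rest_pivot 0.74 [146. 264.] [ 0.675 -0.082  0.225]
  rest_end 0.97 [153. 209.] [0.661 0.076 0.225]
  mask 0.84 528 [215.0, 142.1, 277.0, 155.9]
  line [257. 150.] [213. 156.] 6.9 len 0.124
  line [222. 151.] [252. 147.] 6.6 len 0.085
  line [250. 143.] [214. 148.] 6.7 len 0.102
side
  rest_pivot 0.97 [161. 213.] [ 0.683 -0.087  0.225]
  rest_end 0.87 [192. 191.] [0.672 0.061 0.225]
  lever_pivot 0.79 [184. 262.] [ 0.54  -0.089  0.187]
  lever_ball 0.78 [191. 290.] [ 0.457 -0.089  0.187]
  mask 0.93 416 [193.2, 157.1, 223.0, 194.8]
  line [213. 174.] [197. 197.] 4.8 len 0.105
  line [205. 175.] [219. 153.] 6.7 len 0.106
  line [214. 154.] [200. 175.] 6.5 len 0.106
```

View pics/wrist_e.png

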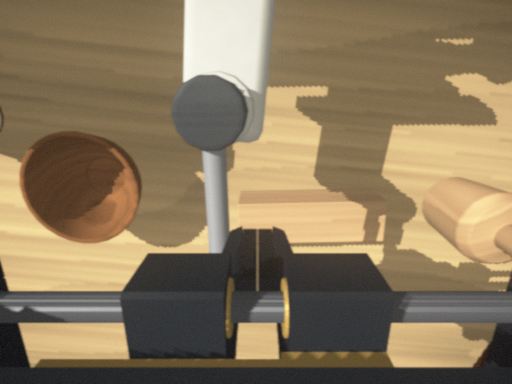

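The rod now points nearly straight out, from the hub at (110,211) to (250,218). I press a little further until the force shows the stop.

```bash
python3 -m crank '[{"rot":[0,0,0],"xyz":[0,-0.002,0],"fingers":0},{"rot":[0,0,0],"xyz":[0,-0.004,0],"fingers":0},{"rot":[0,0,0],"xyz":[0,-0.004,0],"fingers":0}]'; python3 -m crank '[{"rot":[0,0,0],"xyz":[0,-0.002,0],"fingers":0},{"rot":[0,0,0],"xyz":[0,-0.003,0],"fingers":0},{"rot":[0,0,0],"xyz":[0,-0.003,0],"fingers":0}]'
```

```text
t: 11.6
ee_pos: [0.4789, -0.1082, 0.1817]
tcp_rot: [[0.994, 0.106, -0.0], [0.106, -0.994, -0.0], [-0.0, 0.0, -1.0]]
ft_force: [0.1, -1.2, 0.5]
finger_gap: 0.006
finger_force: 0.6
t: 11.85
ee_pos: [0.4786, -0.1054, 0.1818]
tcp_rot: [[0.994, 0.106, -0.0], [0.106, -0.994, -0.001], [-0.0, 0.001, -1.0]]
ft_force: [-0.5, -2.6, -0.1]
finger_gap: 0.004
finger_force: 1.4
```

```bash
python3 -m crank '[{"rot":[0,0,0],"xyz":[0,-0.002,0],"fingers":0},{"rot":[0,0,0],"xyz":[0,-0.003,0],"fingers":0},{"rot":[0,0,0],"xyz":[0,-0.003,0],"fingers":0}]'; python3 -m crank '[{"rot":[0,0,0],"xyz":[0,-0.002,0],"fingers":0},{"rot":[0,0,0],"xyz":[0,-0.003,0],"fingers":0},{"rot":[0,0,0],"xyz":[0,-0.003,0],"fingers":0}]'
```

```text
t: 12.1
ee_pos: [0.4786, -0.1048, 0.1819]
tcp_rot: [[0.994, 0.105, 0.001], [0.105, -0.994, -0.005], [0.0, 0.006, -1.0]]
ft_force: [0.2, -16.1, -2.6]
finger_gap: 0.004
finger_force: 8.0
t: 12.35
ee_pos: [0.4785, -0.1043, 0.1821]
tcp_rot: [[0.994, 0.105, 0.002], [0.105, -0.994, -0.011], [0.001, 0.011, -1.0]]
ft_force: [-0.6, -31.3, -6.8]
finger_gap: 0.006
finger_force: 15.0
```

The force jumped to 31 N, so the lever is at its stop. I retreat sideways and up, then check.

```bash
python3 -m crank '[{"rot":[0,0,0],"xyz":[0,0.015,0],"fingers":0},{"rot":[0,0,0],"xyz":[0,0.035,0],"fingers":0},{"rot":[0,0,0],"xyz":[0,0.035,-0.04],"fingers":0},{"rot":[0,0,0],"xyz":[0,0.035,-0.08],"fingers":0},{"rot":[0,0,0],"xyz":[0,0.035,-0.12],"fingers":0}]' && python3 -m crank '[{"rot":[0,0,0],"xyz":[-0.03,0.01,0],"fingers":0},{"rot":[0,0,0],"xyz":[-0.06,0.02,0],"fingers":0},{"rot":[0,0,0],"xyz":[-0.08,0.03,0],"fingers":0},{"rot":[0,0,0],"xyz":[-0.08,0.03,0],"fingers":0}]' && python3 look.py f
```

```text
t: 12.77
ee_pos: [0.4813, -0.1339, 0.3032]
tcp_rot: [[0.994, 0.105, -0.001], [0.105, -0.994, 0.001], [-0.001, -0.002, -1.0]]
ft_force: [2.2, -0.3, 0.2]
finger_gap: 0.01
finger_force: 0.0
t: 13.1
ee_pos: [0.4033, -0.1733, 0.3021]
tcp_rot: [[0.995, 0.103, 0.0], [0.103, -0.995, -0.0], [0.0, 0.0, -1.0]]
ft_force: [-0.7, -0.3, -0.1]
finger_gap: 0.005
finger_force: 0.0
13.1 [ 0.4033 -0.1733  0.3021]
wrist
  rest_end 0.28 [200. 432.] [ 0.416 -0.309  0.225]
  lever_ball 0.84 [112. 158.] [ 0.457 -0.085  0.187]
top
  rest_end 0.91 [152. 209.] [0.665 0.077 0.225]
  lever_pivot 0.79 [192. 266.] [ 0.549 -0.082  0.187]
  lever_ball 0.54 [222. 268.] [ 0.464 -0.085  0.187]
  mask 0.69 231 [257.4, 186.8, 273.5, 226.0]
side
  rest_pivot 0.93 [162. 214.] [ 0.679 -0.083  0.225]
  rest_end 0.72 [194. 192.] [0.666 0.065 0.225]
  lever_pivot 0.72 [183. 261.] [ 0.542 -0.093  0.187]
  lever_ball 0.67 [194. 289.] [ 0.457 -0.077  0.187]
  mask 0.73 485 [191.5, 158.0, 226.9, 197.5]
  line [213. 174.] [197. 197.] 4.8 len 0.105
  line [193. 190.] [208. 170.] 4.2 len 0.095
  line [214. 154.] [200. 175.] 6.3 len 0.106
```

View pics/wrist_f.png

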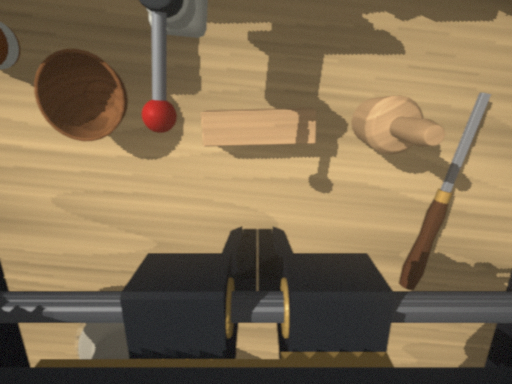

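The lever points straight out, with the ball at (0.457, -0.085) and the pivot at (0.548, -0.085). The rest is unchanged and the gripper is clear of everything.

```bash
python3 -c "
from station import env
print(env.finish_job())"
```

```text
the job is handed in; nothing more can be done
None
```

The job is handed in: my last measurements put the tool rest within about 1° of parallel to the workpiece and the clamp lever hard against its stop, pointing straight out; the hand-in gave no verdict.

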